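Press a glide into a stool leg with the ratchet clamp

ROBOT

A 6-joint arm with a two-finger parallel gripper is mounted at the origin on the work surface. World frame = base frame: x ahead of the robot, y to its left, z up, the work surface at z = 0. Lengths are in mm, angles in rad, forces in N, time in s.
With the tool pointing down it reaches from about 350 to 975 mm from the base axis. Payload 7.1 kg.
Tool frame: the origin (TCP) lies midway between the tips of the shut fingers; the grasp point (between the pads) lies 19 mm behind it (ctrl.grip_depth is the distance from the TCP to the grasp point, in mm); z points along the fingers, y is the line along which they close (so a half turn about z gives the same grasp; the last joint's range is limited). The gripper opens to 88 mm and grips with 3 to 60 N. Pads are 20 mm wide; open, the fingers measure 115 mm over their backs; the gripper's body (75 mm by 178 mm) begins 61 mm behind the grasp point.
Start: joints at [1.286, 0.423, 1.63, -0, 1.089, -0.019], TCP at [164.144, 603.043, 222.675] pointing down, gripper open.
Joint ranges: [-3, 3], [-0.9, 2.11], [0.09, 2.58], [-1.31, 4.45], [0.11, 2.69], [-2.54, 2.54]. Speed limits (rad/s): [2.39, 2.39, 3.01, 3.14, 3.14, 3.14].

INTERFACE

Orientations are given as a rotation vector (axis times angle).
In Python, from workcell import ctrl, cams gives the robot as it stands.
- The arm moves only by the tool move_arm, never from a script. Its argument "steps" is a list of rows, each a list of 3 entries, a list of its own where there are three numbers: the shift along the tool's x, y, z in units of 25 mm (1.0 is 25 mm), then the turn about the tool's z in units of 5 degrees (1.0 is 5 degrees), then the closure, from 0 (fully open) to 1 (shut). A call has 1 to 20 rows; each row shifts and turns the commanded pose from where the row before left it, along the tool's axes as they then stand; what a row does not reach is not made up. A row lasts 1/12 s, in which the tool goes at most 41.7 mm and 7.16 degrees, less where a joint would pass 70% of its speed; a pose out of reach is approached as far as the arm can. A call is refused whole if a number of a shift passes 1 or a number of a turn 1, either way. A call with a gripper value outside its range is refused whole. The fingers move at their own pace and stop on an object; the grip force is fixed at half the most. Time passes only in rows, so rows that do not move let the fingers close. It gives the time, the measured TCP pose, the force, the opening and the grip force at its end, in the units of the state.
- ctrl.get_obs(): the state, without advancing time (a new reading comes with each control period).
- cams.get_image(name): name is "scene" or "top"; returns a dict with "image" (384x512x3 uint8, red, green, blue), "camera_matrix" (3x3 intrinsics, pixels), "xyz" and "rotation" of the camera in the world. Camera axes: x right, y down, z forward; pixel columns grow to the right and rows downward; lengths in mm; the calibration is good to about 2 mm. A picture is of the moment at which its call begins. There is no depth.
- ctrl.close_job(): hands the job in; it is judged then, once.
Trained networks look in the newest picture that a camera, given by its name, has taken for a name from the list of things; names that differ only in an ending like _2 or _b are one class to them, and where a whole thing is asked for, a point or a joint stands for the part that bears it (a point fixed in the world has none). Each returns a list of dicts, best first, with "p" (0 to 1); they miss things now and then, are a little off and sometimes report something else, mostly with a low value. They report only what shows in the picture. A call takes as long as a camera call. They do not tell look-alikes from the thing itself.
- cams.boxes_of(camera, thing): "rect" ([centre column, centre row, width, height] in pixels, round what is visible of it).
- cams.cut_out(camera, thing): "pixels" (384x512 bool, what is visible of it) and "rect" ([centre column, centre row, width, height] in pixels, round what is visible of it).
The state is a dict: "t": time; "qpos": joint angles; "qvel": joint speeds; "joint_torque": joint torques, N m; "ee_pos": TCP position; "orientation": TCP orientation; "ft_force": force on the tool from outside, world axes, zero at the start; "moment": the same for the moment, N m; "width": finger opening in mm; "grasp_force": force on a finger pad.
Only numpy, scipy, OpenCV 4.12 (cv2) and the standard library are available. Lean on these libraries where they do the work, as an engineer would, in place of code of your own. Each camera call takes 0.05 s, during which the arm holds its last target. There are 200 camera calls.

TASK

A new floor glide has been started in the end of the stool leg that lies in the bench clamp: pump the orange trigger to run the jaw up and press the glide fully home and firm against the leg, feeling through the trigger for it to go solid and then squeezing no further, or the wood splits. Then hold the red release down until the jaw has run all the way back, lift the leg out and lay it down gently, flat on the bottom of the wooden tray beside the finished leg. Work the clamp by its trigger and release only - do not push the glide, the jaw or its bar with the gripper - and leave everything else on the bench where it is.

Things in the scene. Friction and masses are not known exactly. Their poses are not given: they have to be found in the camera images.
- clamp: Ratchet clamp bolted down; sole plate 560 x 70 x 12 mm. Origin on the bench; +x along the toothed bar from the black head to the blue tail stop. Head 56 mm wide, 72 high, x = -122 to 52 mm; on it a fixed handle post 22 x 30 mm at x = -10 mm, top 147 mm high. Bar, jaw, glide and leg share one axis, y = 0, 55 mm high; the leg lies on a wooden rest 22 mm wide, 36 mm high. The jaw starts fully back.
- trigger_front (a point): Middle of the front face (jaw side) of the orange trigger paddle, 75 mm up from its pivot. Paddle 30 mm wide, 11 thick, 92 long, before the handle post; pivot at clamp x = 30 mm, 78 mm high. Squeezing moves it to clamp -x by up to 36 mm. Felt here: 1.5 to 5 N with the jaw running free, 5 to 7 N pressing the glide in; once home 2 N more per mm; firm at 8 N, splits at 16 N.
- trigger (a joint): Swing of the trigger: 0 at rest (leaning 0.2 rad to the jaw side), 0.49 rad at its stop, towards the post; springs back when let go. A pump counts if it passes 0.38 rad and goes right back: the bar then stays one 10 mm tooth further on (13 mm at the end of the stroke). The force also rises, harmlessly, at the stop of the swing.
- release_top (a point): Centre of the top of the red release pad, 32 x 34 mm, 110 mm high, at clamp x = -85 mm. Pressing it straight down 8 mm to its stop takes about 7 N and frees the ratchet; while it is held down a spring draws the bar back, in at most 1.2 s; let go, it rises and the ratchet holds again.
- bar: Steel toothed bar, 12 x 12 mm, sliding through the head along clamp x, with the jaw on its front end. Its origin coincides with the clamp's when fully back, and moves with it in clamp +x.
- pad: Jaw: orange plate 32 x 32 mm with a springy black pad, on the bar's front end. Origin at clamp x = 100 mm, 55 mm high, when fully back; the pad's pressing face is 10 mm ahead (+x) of the origin. The pad yields a little: 1 mm per 30 N. Pressing the glide with 10 N once home beds it firmly; over 32 N splits the wood.
- tail: Blue tail stop, 82 mm high, that the leg's far end is pressed against; fixed, but where it sits along the bar varies. Origin on the bench below its stop face, x as the clamp's. Cheeks 48 mm high on both sides reach 30 mm in front of the face, 44 mm apart.
- leg: Wooden stool leg 150 mm long: square end blocks 38 x 38 x 35 mm and a round middle 34 mm across, 80 mm long, to grip it by. About 0.2 kg. Origin: centre of its underside; x along the leg, the glide at the -x end (face at x = -75 mm). It starts on the clamp's rest 2 to 11 mm short of the tail stop and slides there when the jaw pushes.
- leg_mid (a point): Centre of the leg, on its axis, 19 mm above its underside.
- glide: Grey plastic floor glide, a disc 30 mm across and 6 mm thick on a steel stem, in the -x end of the leg. Origin on the inner face of the disc (in the leg frame, at the height of the leg's underside): leg x = -85 to -82 mm at the start, -75 mm when home, its inner face against the leg. Tight: about 8 N moves it, and it stays where it is left.
- tray: Wooden tray, fixed, 220 x 200 x 30 mm outside, walls and bottom 5 mm. Origin: centre of its underside; x along its 220 mm side. The finished leg lies in its -y half, along x; the +y half is free.
- leg2: Finished leg with its glide, like the other, lying in the tray at about tray y = -55 mm. Origin: centre of its underside. Leave it.
- jar: Amber jar with a brass lid, 72 mm across, 100 mm tall. Origin: centre of its underside. Leave it.
- can: Tin can, 90 mm across, 110 mm tall. Origin: centre of its underside. Leave it.
- screwdriver: Yellow screwdriver, 200 mm long. Origin: under its middle. Leave it.
- tape: Roll of grey tape lying flat, 90 mm across, 24 mm high. Origin: centre of its underside. Leave it.
- offcut: Offcut of light wood 90 x 45 x 30 mm. Origin: centre of its underside. Leave it.
- spare: Spare grey glide disc, 30 mm across, 8 mm high. Origin: centre of its underside. Leave it.
Not all that is in view belongs to the job. Leave any green or turquoise look-alike of the leg alone.

How it is judged:
By the outcome, as a careful person would: the job done as asked, in the order asked, and still so for the second after the job is handed in, with the robot touching nothing.
It also fails if it takes over 72 s, if anything falls off the work surface, if the arm or the gripper's body presses on something with over 40 N, if the wrist force passes 120 N, or if a joint passes its speed limit or range.

## Working session

There is one attempt and no reset: what is moved stays moved. The work goes in short steps, Python scripts to look and compute and a tool call to move; the robot and the scene stay as the last step left them, time stands still between calls to the robot, and variables do not carry over. Pictures are saved under pics/ and viewed, at most 10 in all, crops included, and the job is handed in when it is done.

Besides the shell and the picture viewer there is one more tool, called as name([rows], argument=value, ...), one row to a line, values as JSON. move_arm: Moves the arm, as the interface text tells. Its arguments: {"type":"object","properties":{"steps":{"type":"array"}},"required":["steps"]}

```bash
mkdir -p pics; ls; python3 - <<'E'
from workcell import ctrl,cams
import cv2,numpy as np
o=ctrl.get_obs();print({k:np.round(v,3).tolist() for k,v in o.items()})
for n in("scene","top"):
    d=cams.get_image(n);cv2.imwrite(f"pics/{n}0.png",cv2.resize(d["image"][:,:,::-1],(800,600)))
    print(n,d["camera_matrix"].tolist(),np.round(d["xyz"],1).tolist(),np.round(d["rotation"],4).tolist())
    for t in("clamp","trigger_front","release_top","pad","tail","leg","glide","tray","leg2"):
        print(t,[(round(float(b["p"]),2),np.round(b["rect"],1).tolist()) for b in cams.boxes_of(n,t)[:3]])
E
```

```text
pics
{'t': 0.0, 'qpos': [1.286, 0.424, 1.631, 0.0, 1.089, -0.019], 'qvel': [0.003, -0.0, -0.001, -0.0, 0.0, -0.0], 'joint_torque': [0.001, -54.463, -27.366, 0.064, 0.023, -0.0], 'ee_pos': [163.969, 602.513, 221.899], 'orientation': [-0.416, -3.114, 0.002], 'ft_force': [0.523, 0.164, 0.276], 'moment': [-0.014, 0.046, -0.03], 'grasp_force': 0.0, 'width': 87.957}
scene [[397.8693291765747, 0.0, 259.9916255794551], [0.0, 397.8693291765747, 196.12440631716692], [0.0, 0.0, 1.0]] [1158.7, 265.4, 1325.3] [-1.4868, -2.3447, 0.6637]
clamp [(0.91, [298.4, 229.4, 145.9, 79.2])]
trigger_front [(0.42, [280.6, 205.2, 11.9, 10.5])]
release_top [(0.4, [246.6, 193.0, 7.8, 7.0])]
pad [(0.17, [349.4, 312.6, 27.4, 29.0])]
tail [(0.75, [353.4, 250.3, 19.0, 22.2])]
leg [(0.94, [331.0, 237.4, 41.8, 28.1]), (0.74, [395.0, 192.2, 42.4, 26.5]), (0.69, [342.9, 204.5, 11.7, 38.0])]
glide [(0.27, [173.2, 190.7, 74.5, 62.5]), (0.21, [300.4, 230.0, 145.2, 78.2])]
tray [(0.84, [172.3, 189.7, 70.8, 62.4]), (0.26, [328.5, 238.4, 45.3, 25.4])]
leg2 [(0.94, [331.0, 237.4, 41.8, 28.1]), (0.74, [395.0, 192.2, 42.4, 26.5])
[... 211 characters left out ...]
.56, [208.5, 185.6, 175.7, 38.2])]
trigger_front [(0.71, [168.6, 178.5, 58.2, 18.4]), (0.66, [230.4, 184.2, 6.4, 7.5])]
release_top [(0.56, [272.0, 184.5, 12.7, 11.0])]
pad [(0.65, [210.2, 181.2, 10.3, 9.0]), (0.58, [227.3, 180.8, 10.6, 11.4]), (0.28, [169.6, 181.1, 54.9, 14.1])]
tail [(0.7, [138.6, 180.7, 20.1, 22.8]), (0.43, [168.2, 179.7, 55.2, 14.3])]
leg [(0.93, [384.8, 173.8, 21.9, 48.3]), (0.8, [169.0, 179.4, 54.4, 13.9]), (0.72, [171.3, 237.4, 29.4, 47.0])]
glide [(0.46, [85.7, 271.7, 5.7, 6.0])]
tray [(0.84, [365.2, 173.4, 72.0, 73.1]), (0.43, [282.1, 109.2, 29.9, 37.1])]
leg2 [(0.93, [384.8, 173.8, 21.9, 48.3]), (0.8, [169.0, 179.4, 54.4, 13.9]), (0.72, [171.3, 237.4, 29.4, 47.0])]
```

View pics/scene0.png

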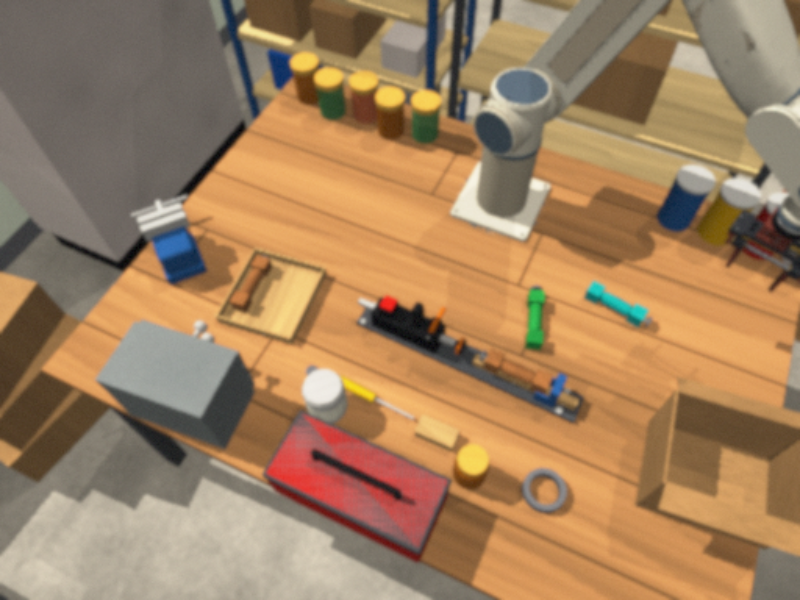

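View pics/top0.png

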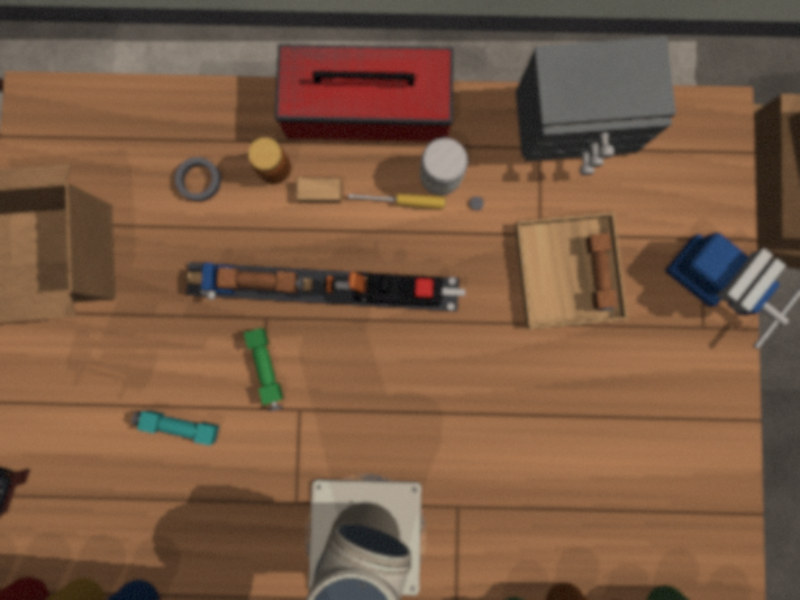

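Candidates for the leg (800x600 pictures): the brown one in the clamp at top (257,280) / scene (515,370), which I choose. The others are the finished leg in the tray at top (601,271), the green look-alike at top (262,365) and the turquoise one at top (177,427). Next I check the choice in a close crop and measure.

```bash
cat > h.py <<'E'
from workcell import ctrl,cams
import cv2,numpy as np
from scipy.spatial.transform import Rotation as R
class V:
    def __init__(s,n):
        d=cams.get_image(n);s.n=n;s.im=d["image"];s.K=d["camera_matrix"];s.c=np.array(d["xyz"]);r=np.array(d["rotation"]);s.R=R.from_rotvec(r).as_matrix() if r.size==3 else r
    def ray(s,uv): 
        v=s.R@np.linalg.solve(s.K,[uv[0],uv[1],1.]);return v/np.linalg.norm(v)
    def at(s,uv,z): v=s.ray(uv);return s.c+v*(z-s.c[2])/v[2]
    def proj(s,P):
        q=(np.atleast_2d(P)-s.c)@s.R@s.K.T;return q[:,:2]/q[:,2:]
    def mask(s,roi,hl,hh):
        h=cv2.cvtColor(s.im,cv2.COLOR_RGB2HSV);m=cv2.inRange(h,np.array(hl),np.array(hh))>0
        z=np.zeros_like(m);x0,y0,x1,y1=roi;z[y0:y1,x0:x1]=1;return m&z
def tri(a,ua,b,ub):
    A=[];y=[]
    for v,u in((a,ua),(b,ub)):
        d=v.ray(u);M=np.eye(3)-np.outer(d,d);A.append(M);y.append(M@v.c)
    return np.linalg.lstsq(np.vstack(A),np.hstack(y),rcond=None)[0]
def cen(m): r,c=np.nonzero(m);return np.array([c.mean(),r.mean()]),len(c)
E
python3 - <<'E'
from h import *
s=V("scene");t=V("top")
a=cv2.resize(t.im[155:205,110:310],(800,200),interpolation=cv2.INTER_CUBIC)
b=cv2.resize(s.im[175:285,215:395],(655,400),interpolation=cv2.INTER_CUBIC)
o=np.zeros((600,800,3),np.uint8);o[:200]=a;o[200:,:655]=b
cv2.imwrite("pics/crop1.png",o[:,:,::-1])
cs=cen(s.mask((230,180,270,210),(0,150,120),(6,255,255)));ct=cen(t.mask((260,172,290,198),(0,150,120),(6,255,255)))
print("red",cs,ct,tri(s,cs[0],t,ct[0]),t.at(ct[0],110))
for n,ps,pt in(("leg",(331,237.4),(169,179.4)),("tail",(353.4,250.3),(138.6,180.7)),("clamp",(298,229),(208,185)),("leg2",None,(384.8,173.8)),("tray",(172.3,189.7),(365.2,173.4))):
    if ps:print(n,tri(s,ps,t,pt).round(1))
for v in (s,t):
  for n in("leg","tail","tray","bar","glide","pad","clamp"):
    for c in cams.cut_out(v.n,n)[:3]:
        (q,n_)=cen(c["pixels"]);r=cv2.minAreaRect(np.argwhere(c["pixels"])[:,::-1].astype(np.float32))
        print(v.n,n,round(float(c["p"]),2),q.round(1),n_,np.round(r[0],1),np.round(r[1],1),round(r[2],1))
E
```

```text
red (array([247.87804878, 193.93902439]), 82) (array([271.11570248, 183.61157025]), 121) [ 493.78561892 -104.21867466   98.98386187] [ 492.67725065 -103.81964277  110.        ]
leg [503.3 220.2  42. ]
tail [501.9 315.4  19.2]
clamp [494.8  99.2  -8.9]
tray [ 545.7 -416.2   -7.6]
scene leg 0.89 [394.6 195.2] 431 [395.2 195.6] [44.7 13. ] 27.4
scene leg 0.8 [160.1 181.7] 408 [160.6 181.5] [13.4 39.1] 31.3
scene leg 0.76 [341.6 203.1] 421 [341.5 202.5] [41. 11.] 90.0
scene tail 0.72 [352.7 250.5] 191 [353.3 250.7] [12.4 24.2] 50.2
scene tray 0.62 [175.9 190.6] 2259 [173.1 188.3] [51.4 61.3] 26.6
scene bar 0.63 [279.2 214.9] 90 [263.8 206.9] [71.1  7.6] 26.2
scene glide 0.54 [273.5 212.4] 140 [263.4 206.2] [73.3  9.8] 26.6
scene pad 0.55 [278.8 277. ] 408 [278.7 277.1] [27.5 15.2] 22.8
scene pad 0.52 [293.7 221.4] 39 [294.  221.5] [6.3 6.7] 63.4
scene clamp 0.64 [287.9 224.3] 2402 [301.3 225.6] [155.  29.] 25.1
top leg 0.92 [166.5 179.5] 612 [166.9 179.6] [54.3 13.2] 3.6
top leg 0.88 [169.3 235.5] 681 [169.5 236.3] [54.7 15. ] 74.2
top leg 0.78 [384.9 174.2] 660 [384.7 174.2] [50.6 15.6] 83.7
top tail 0.59 [135.1 179.4] 231 [136.  179.3] [22.5 16.7] 73.6
top tray 0.63 [361.1 173.2] 3727 [365.1 173.4] [69.2 66. ] 84.1
top bar 0.53 [238.1 183.6] 175 [252.  183.1] [88.2 10. ] 1.5
top glide 0.48 [ 87.1 267.8] 38 [ 86.9 267.9] [4.6 8.5] 14.0
top pad 0.56 [211.2 182.2] 74 [211.5 182. ] [10.  7.] 90.0
top clamp 0.57 [222.1 184.7] 3078 [208.  183.7] [178.3  24.1] 2.6
top clamp 0.31 [166.  179.5] 633 [166.9 179.6] [54.6 13. ] 3.7
```

View pics/crop1.png

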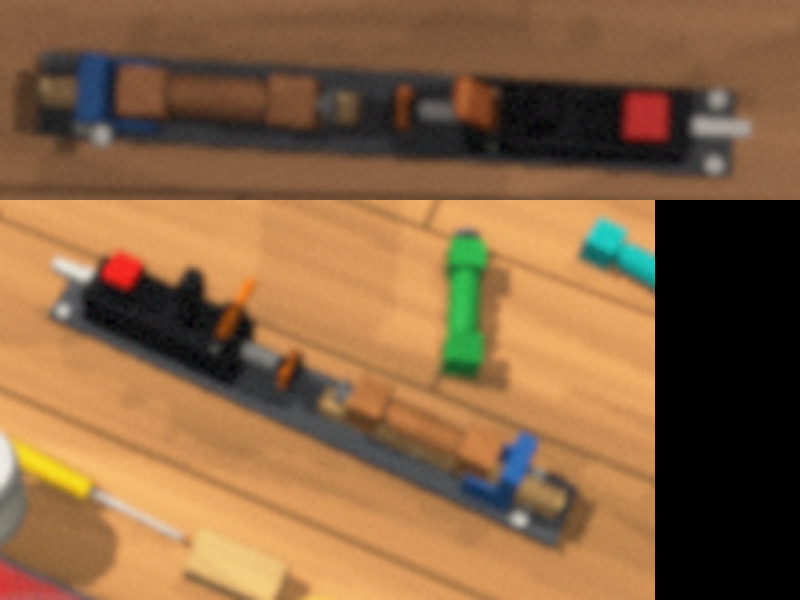

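The crop shows the brown leg on the clamp rest with its grey glide facing the jaw: leg at crop (215,98), tail at (95,90), jaw at (403,107), trigger at (475,100), red release at (646,118). The green and turquoise legs lie elsewhere, so the choice is confirmed.

```bash
python3 - <<'E'
from h import *
s=V("scene");t=V("top")
T=lambda x,y:np.array([x/4+110-.375,y/4+155-.375]); S=lambda x,y:np.array([x/3.64+215-.36,(y-200)/3.636+175-.36])
P={}
for n,uv,z in(("red",(646,118),110),("legC",(217,97),74),("legtailend",(115,91),74),("legglideend",(317,101),74),("tailback",(78,88),82),("tailfront",(110,90),82),("pad",(403,107),71),("soleL",(39,92),12),("soleR",(735,132),12),("trigtop",(475,100),165)):
    P[n]=t.at(T(*uv),z);print(n,P[n].round(1))
for n,uv,z in(("red",(123,267),110),("legC",(428,422),74),("tail",(523,440),82)):
    print("sc",n,s.at(S(*uv),z).round(1))
print("tri red",tri(s,S(123,267),t,T(646,118)).round(1),"legC",tri(s,S(427,423),t,T(217,97)).round(1),"blue ",tri(s,S(525,438),t,T(95,60)).round(1))
d=P["legC"]-P["red"];yaw=np.arctan2(d[1],d[0]);print("yaw",yaw,np.linalg.norm(d[:2]))
d=P["soleL"]-P["soleR"];print("yaw sole",np.arctan2(d[1],d[0]),np.linalg.norm(d))
u=np.array([np.cos(yaw),np.sin(yaw)]);o=P["red"][:2]+85*u
print("origin",o)
for n in P: q=P[n][:2]-o;print(n,"x",round(q@u,1),"y",round(q@[-u[1],u[0]],1))
# tray & leg2
c=cams.cut_out("top","leg2");
for k in c[:3]:
    r=cv2.minAreaRect(np.argwhere(k["pixels"])[:,::-1].astype(np.float32));bp=cv2.boxPoints(r);print("leg2?",k["p"],np.array([t.at(p,40) for p in bp]).round(0)[:,:2].tolist())
E
python3 - <<'E'
import sys;sys.path.insert(0,'.')
from h import *
s=V("scene");t=V("top")
a=cv2.resize(t.im[130:215,320:410],(400,378),interpolation=cv2.INTER_CUBIC)
b=cv2.resize(s.im[150:225,130:220],(400,333),interpolation=cv2.INTER_CUBIC)
o=np.zeros((378,800,3),np.uint8);o[:,:400]=a;o[:333,400:]=b
cv2.imwrite("pics/tray1.png",o[:,:,::-1])
E
```

```text
red [ 491.2 -103.9  110. ]
legC [503.4 222.5  74. ]
legtailend [506.2 300.7  74. ]
legglideend [502.1 146.   74. ]
tailback [507.  326.5  82. ]
tailfront [506.  302.1  82. ]
pad [499.3  80.5  71. ]
soleL [510.9 380.7  12. ]
soleR [ 491.5 -179.7   12. ]
trigtop [495.5  19.1 165. ]
sc red [ 495.6 -100.7  110. ]
sc legC [508.7 228.8  74. ]
sc tail [492.6 316.2  82. ]
tri red [ 491.7 -103.6  102.4] legC [504.3 226.7  61.5] blue  [519.5 307.7 129.6]
yaw 1.5333196933499678 326.64070099815467
yaw sole 1.5361744671598327 560.7312236497542
origin [494.337062  -18.9365364]
red x -85.0 y -0.0
legC x 241.6 y -0.0
legtailend x 319.9 y 0.1
legglideend x 165.1 y -1.6
tailback x 345.7 y 0.3
tailfront x 321.3 y 0.4
pad x 99.6 y -1.2
soleL x 400.0 y -1.6
soleR x -160.8 y -3.2
trigtop x 38.1 y 0.3
leg2? 0.98 [[488.0, 307.0], [529.0, 306.0], [522.0, 134.0], [481.0, 135.0]]
leg2? 0.66 [[402.0, 251.0], [413.0, 206.0], [260.0, 166.0], [249.0, 211.0]]
leg2? 0.65 [[612.0, -434.0], [618.0, -480.0], [463.0, -495.0], [457.0, -449.0]]
```

View pics/tray1.png

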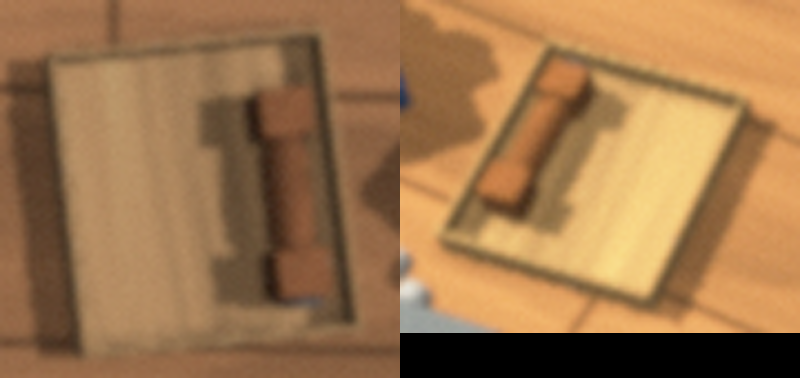

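The tray crop shows the tray rim corners at crop (50,58), (318,36), (355,322) and (82,352). The finished leg is in its right (-y) half at (292,195), and the left half is free.

```bash
cat >> h.py <<'E'
YAW=1.535;O=np.array([494.4,-18.9]);U=np.array([np.cos(YAW),np.sin(YAW)]);W=np.array([-U[1],U[0]])
def cl(x,y=0): return O+x*U+y*W
def to(xy,z,yaw):  # remaining shift in tool units, turn in 5 deg units, tool x along yaw
    o=ctrl.get_obs();M=R.from_rotvec(o["orientation"]).as_matrix();p=np.array(o["ee_pos"])
    d=M.T@(np.array([*xy,z])-p);ty=np.arctan2(M[1,0],M[0,0]);dy=(yaw-ty+np.pi)%(2*np.pi)-np.pi
    print("t",round(o["t"],2),"pos",p.round(1),"F",np.round(o["ft_force"],2),"w",round(o["width"],1),"shift",(d/25).round(3),"turn",round(-np.degrees(dy)/5,2),"tilt",M[:,2].round(3))
E
python3 - <<'E'
from h import *
t=V("top");s=V("scene")
B=lambda x,y:np.array([x/4.444+320-.39,y/4.447+130-.39]); S=lambda x,y:np.array([(x-400)/4.444+130-.39,y/4.44+150-.39])
C=np.array([t.at(B(*p),30)[:2] for p in((50,58),(318,36),(355,322),(82,352))]);print(C.round(1),"c",C.mean(0).round(1))
print([np.linalg.norm(C[i]-C[i-1]).round(0) for i in range(4)],"yaws",[np.arctan2(*(C[a]-C[b])[::-1]).round(3) for a,b in((0,3),(1,2))])
print("tri",[tri(t,B(*a),s,S(*b)).round(0) for a,b in(((50,58),(652,302)),((318,36),(440,240)),((355,322),(549,47)),((82,352),(746,98)))])
l=[t.at(B(*p),43)[:2] for p in((285,112),(303,273))];print("leg2",np.mean(l,0),l)
to(cl(72),200,YAW)
# constant-row solution for first call: 16 rows turn 0.965
E
```

```text
[[ 636.7 -295.3]
 [ 657.1 -487.8]
 [ 452.  -512.9]
 [ 426.2 -319.5]] c [ 543.  -403.9]
[np.float64(212.0), np.float64(193.0), np.float64(207.0), np.float64(195.0)] yaws [np.float64(0.114), np.float64(0.122)]
tri [array([ 639., -296.,   13.]), array([ 662., -495.,    7.]), array([ 452., -515.,   18.]), array([ 426., -321.,   21.])]
leg2 [ 541.87601532 -465.57229876] [array([ 598.9537445 , -459.47101175]), array([ 484.79828614, -471.67358576])]
t 2.15 pos [164.1 603.1 222.7] F [ 0.08  0.18 -0.49] w 87.9 shift [-18.625 -17.73    0.906] turn 15.36 tilt [-0.  0. -1.]
```

move_arm([
  [[0,-1,0],0.965,1],
  [[0,-1,0],0.965,1],
  [[0,-1,0],0.965,1],
  [[0,-1,0],0.965,1],
  [[0,-1,0],0.965,1],
  [[0,-1,0],0.965,1],
  [[0,-1,0],0.965,1],
  [[-0.3,-0.9,0],0.965,1],
  [[-0.5,-0.8,0],0.965,1],
  [[-0.6,-0.7,0],0.965,1],
  [[-0.8,-0.5,0],0.965,1],
  [[-0.9,-0.3,0],0.965,1],
  [[-1,0,0],0.965,1],
  [[-1,0,0],0.965,1],
  [[-1,0,0],0.965,1],
  [[-1,0.2,0],0.965,1],
])

```text
t: 3.48
ee_pos: [71.3, 242.7, 222.7]
orientation: [-2.272, -2.17, -0.0]
ft_force: [0.5, 0.2, 1.4]
width: 0.2
grasp_force: 0.0
```

```bash
python3 -c "
from h import *
to(cl(72),200,YAW)"
```

```text
t 3.48 pos [ 71.3 242.7 222.7] F [0.5  0.17 1.37] w 0.2 shift [-6.799 17.358  0.905] turn -0.11 tilt [ 0.  0. -1.]
```

move_arm([
  [[0,0.96,0],0,1],
  [[0,0.96,0],0,1],
  [[0,0.96,0],0,1],
  [[-0.4,0.96,0],0,1],
  [[-0.4,0.96,0],0,1],
  [[-0.4,0.96,0],0,1],
  [[-0.4,0.96,0],0,1],
  [[-0.4,0.96,0],0,1],
  [[-0.4,0.96,0],0,1],
  [[-0.4,0.96,0],0,1],
  [[-0.4,0.96,0],0,1],
  [[-0.4,0.96,0],0,1],
  [[-0.4,0.96,0],0,1],
  [[-0.4,0.96,0],0,1],
  [[-0.4,0.96,0],0,1],
  [[-0.6,0.96,0],0,1],
  [[-0.7,0.96,0],0,1],
  [[-0.7,0.96,0.9],0,1],
  [[0,0,0],0,1],
])

```text
t: 5.07
ee_pos: [498.4, 53.2, 197.8]
orientation: [2.27, 2.171, -0.002]
ft_force: [-0.5, 0.1, -0.2]
width: 0.7
grasp_force: 0.0
```

```bash
python3 - <<'E'
from h import *
to(cl(72),151,YAW)
s=V("scene");t=V("top")
a=cv2.resize(t.im[140:220,190:290],(750,600),interpolation=cv2.INTER_CUBIC)
a=cv2.resize(t.im[150:210,190:290],(400,240),interpolation=cv2.INTER_CUBIC)
b=cv2.resize(s.im[165:255,225:325],(400,360),interpolation=cv2.INTER_CUBIC)
o=np.zeros((360,800,3),np.uint8);o[:240,:400]=a;o[:,400:]=b
cv2.imwrite("pics/trig.png",o[:,:,::-1])
print(s.proj([*cl(48),168]),s.proj([*cl(72),200]),t.proj([*cl(48),168]),t.proj([*cl(72),200]))
E
```

```text
t 5.07 pos [498.4  53.2 197.8] F [-0.51  0.14 -0.18] w 0.7 shift [-0.008 -0.057  1.874] turn -0.1 tilt [-0.001 -0.001 -1.   ]
[[282.1087501  197.95018652]] [[289.04758557 195.78508041]] [[224.77175435 179.2077542 ]] [[215.11213092 177.36563461]]
```

View pics/trig.png

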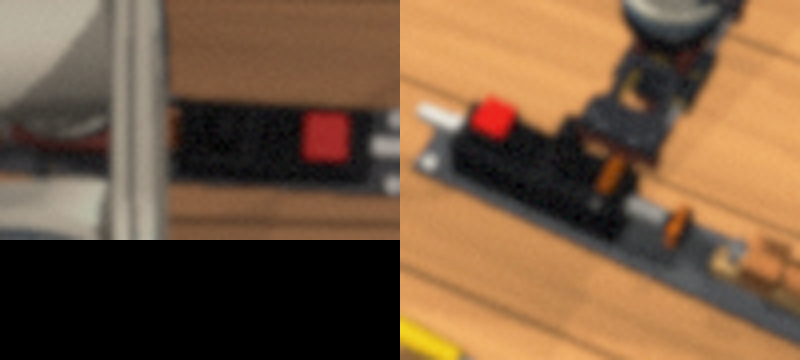

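The trigger crop shows the paddle (scene half, about (610,170)) with the shut fingers beside it on the jaw side, around (655,140). The release pad is clear at (495,118). I go down beside the paddle.

move_arm([
  [[0,-0.05,0.9],0,1],
  [[0,0,0.95],0,1],
  [[0,0,0],0,1],
  [[0,0,0],0,1],
])

```text
t: 5.5
ee_pos: [493.3, 56.3, 154.0]
orientation: [-2.266, -2.174, 0.003]
ft_force: [0.6, 1.3, 0.2]
width: 0.2
grasp_force: 0.0
```

move_arm([
  [[-0.3,0,0],0,1],
  [[-0.3,0,0],0,1],
  [[0,0,0],0,1],
])

```text
t: 5.75
ee_pos: [494.8, 40.1, 155.4]
orientation: [2.267, 2.172, 0.003]
ft_force: [-0.1, 2.8, 1.7]
width: 0.5
grasp_force: 1.1
```

move_arm([
  [[-0.3,0,0],0,1],
  [[-0.3,0,0],0,1],
  [[0,0,0],0,1],
])

```text
t: 6.0
ee_pos: [493.8, 24.8, 154.6]
orientation: [2.268, 2.172, 0.002]
ft_force: [2.0, 3.4, 1.5]
width: 0.6
grasp_force: 1.6
```

```bash
python3 -c "
from h import *
for i in range(4):
    to(cl(27),151,YAW);cams.get_image('top')
o=ctrl.get_obs();print(o['qpos'],o['qvel'],o['moment'])"
```

```text
t 6.0 pos [493.8  24.8 154.6] F [2.02 3.43 1.5 ] w 0.6 shift [-0.665  0.09   0.144] turn -0.09 tilt [ 0.002  0.    -1.   ]
t 6.05 pos [493.8  25.2 154.4] F [1.34 2.87 2.68] w 0.6 shift [-0.68   0.093  0.138] turn -0.09 tilt [ 0.001  0.    -1.   ]
t 6.1 pos [493.7  25.5 154.3] F [0.73 3.75 2.35] w 0.3 shift [-0.691  0.096  0.132] turn -0.09 tilt [ 0.001  0.    -1.   ]
t 6.15 pos [493.7  25.7 154.2] F [0.57 3.49 1.24] w 0.2 shift [-0.7    0.098  0.128] turn -0.08 tilt [ 0.001  0.    -1.   ]
[2.80586504e-02 3.32809562e-01 1.96711494e+00 2.43488989e-04
 8.41056256e-01 7.06419923e-02] [ 3.72687159e-03  2.60694800e-03  4.09191937e-04  5.09814926e-04
 -8.23777043e-04  3.94443676e-05] [ 0.49042814 -0.14204285 -0.00745185]
```

move_arm([
  [[-0.35,0.1,0.1],0,1],
  [[-0.4,0,0],0,1],
  [[0,0,0],0,1],
  [[0,0,0],0,1],
])

```text
t: 6.53
ee_pos: [494.6, 6.5, 151.1]
orientation: [-2.268, -2.172, 0.001]
ft_force: [-0.4, 4.1, -0.8]
width: 0.4
grasp_force: 1.7
```

move_arm([
  [[0.8,0,0],0,1],
  [[0.8,0,0],0,1],
  [[0.3,0,0],0,1],
  [[0,0,0],0,1],
  [[0,0,0],0,1],
])

```text
t: 6.95
ee_pos: [496.7, 54.0, 151.2]
orientation: [2.266, 2.175, -0.002]
ft_force: [0.3, 1.0, 0.2]
width: 0.3
grasp_force: 0.0
```

```bash
python3 - <<'E'
from h import *
to(cl(67),151,YAW)
s=V("scene");t=V("top")
b=cv2.resize(s.im[165:275,225:375],(800,587),interpolation=cv2.INTER_CUBIC)
cv2.imwrite("pics/p1.png",b[:,:,::-1])
for x in(100,110,120): print(s.proj([*cl(x),71]))
E
```

```text
t 6.95 pos [496.7  54.  151.2] F [0.32 1.04 0.22] w 0.3 shift [-0.238  0.012  0.009] turn -0.06 tilt [-0.001 -0.001 -1.   ]
[[294.06499272 217.68591265]]
[[296.61187134 218.81573383]]
[[299.16749506 219.94943442]]
```

View pics/p1.png

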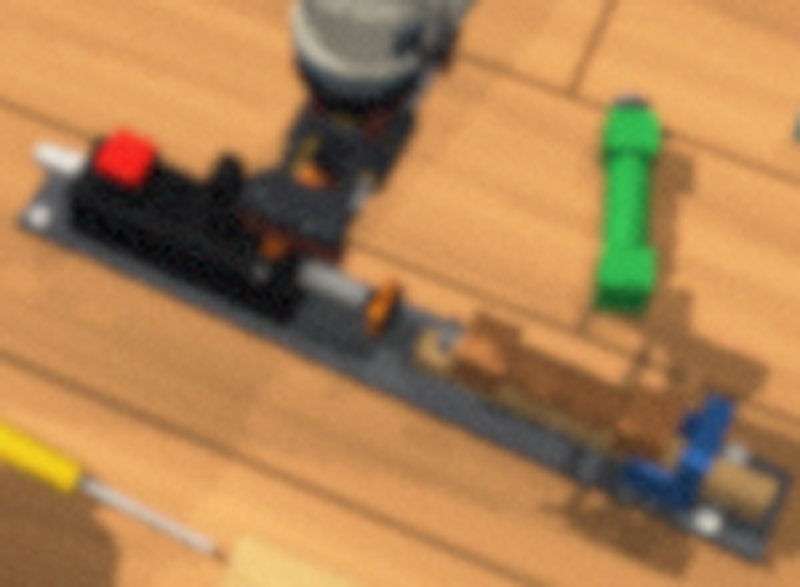

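The jaw's orange plate moved to crop (385,290), about one tooth forward, so the pump counted. I do two more.

move_arm([
  [[-0.95,0,0],0,1],
  [[-0.95,0,0],0,1],
  [[0,0,0],0,1],
  [[0,0,0],0,1],
  [[0.95,0,0],0,1],
  [[0.95,0,0],0,1],
  [[0,0,0],0,1],
  [[0,0,0],0,1],
  [[-0.95,0,0],0,1],
  [[-0.95,0,0],0,1],
  [[0,0,0],0,1],
  [[0,0,0],0,1],
])

```text
t: 8.05
ee_pos: [495.2, 6.1, 151.9]
orientation: [-2.271, -2.17, -0.003]
ft_force: [-0.7, 6.6, 3.8]
width: 0.5
grasp_force: 3.3
```

move_arm([
  [[0.95,0,0],0,1],
  [[0.95,0,0],0,1],
  [[0,0,0],0,1],
  [[0,0,0],0,1],
])

```text
t: 8.38
ee_pos: [496.9, 53.9, 151.4]
orientation: [2.267, 2.175, -0.001]
ft_force: [-0.7, 0.1, -0.1]
width: 0.6
grasp_force: 0.0
```

```bash
cat >> h.py <<'E'
def jaw():
    s=V("scene");m=s.mask((282,205,340,240),(3,190,120),(16,255,255))
    n,l,st,c=cv2.connectedComponentsWithStats(m.astype(np.uint8));i=[(k,c[k].round(1),st[k][4],round(float((s.at(c[k],60)[:2]-O)@U),1)) for k in range(1,n) if st[k][4]>8];print("jaw",i)
    return s
E
python3 -c "
from h import *
to(cl(72),151,YAW);jaw()"
```

```text
t 8.38 pos [496.9  53.9 151.4] F [-0.69  0.13 -0.06] w 0.6 shift [-0.034  0.004  0.015] turn -0.06 tilt [-0. -0. -1.]
jaw [(1, array([301., 224.]), np.int32(18), 130.9)]
```

move_arm([
  [[-0.7,0,0],0,1],
  [[-0.6,0,0],0,1],
  [[0,0,0],0,1],
  [[0,0,0],0,1],
])

```text
t: 8.77
ee_pos: [495.7, 20.8, 151.6]
orientation: [2.271, 2.171, 0.0]
ft_force: [0.3, 2.2, 2.3]
width: 0.3
grasp_force: 1.1
```

move_arm([
  [[-0.2,0,0],0,1],
  [[0,0,0],0,1],
])

```text
t: 8.93
ee_pos: [495.5, 16.6, 151.4]
orientation: [2.268, 2.174, 0.0]
ft_force: [-0.2, 1.2, 0.9]
width: 0.6
grasp_force: 1.2
```

move_arm([
  [[-0.2,0,0],0,1],
  [[0,0,0],0,1],
])

```text
t: 9.1
ee_pos: [495.1, 11.8, 151.3]
orientation: [-2.268, -2.174, 0.0]
ft_force: [1.1, 3.1, 0.2]
width: 0.6
grasp_force: 1.7
```

move_arm([
  [[-0.2,0,0],0,1],
  [[0,0,0],0,1],
  [[0,0,0],0,1],
])

```text
t: 9.35
ee_pos: [494.8, 7.1, 151.3]
orientation: [-2.268, -2.173, 0.0]
ft_force: [-0.4, 3.6, 0.3]
width: 0.4
grasp_force: 1.8
```

move_arm([
  [[0.95,0,0],0,1],
  [[0.95,0,0],0,1],
  [[0,0,0],0,1],
  [[0,0,0],0,1],
  [[-0.7,0,0],0,1],
  [[-0.6,0,0],0,1],
  [[0,0,0],0,1],
])

```text
t: 9.93
ee_pos: [495.7, 20.1, 151.6]
orientation: [2.269, 2.172, 0.0]
ft_force: [-0.1, 3.1, 2.4]
width: 0.1
grasp_force: 1.6
```

move_arm([
  [[-0.2,0,0],0,1],
  [[0,0,0],0,1],
])

```text
t: 10.1
ee_pos: [495.5, 16.3, 151.5]
orientation: [2.269, 2.173, 0.0]
ft_force: [-0.1, 2.4, 1.0]
width: 0.5
grasp_force: 1.4
```

move_arm([
  [[-0.2,0,0],0,1],
  [[0,0,0],0,1],
])

```text
t: 10.27
ee_pos: [495.2, 11.8, 151.3]
orientation: [-2.268, -2.174, 0.0]
ft_force: [0.2, 4.0, -0.0]
width: 0.3
grasp_force: 1.8
```

move_arm([
  [[-0.2,0,0],0,1],
  [[0,0,0],0,1],
])

```text
t: 10.43
ee_pos: [494.8, 6.9, 151.3]
orientation: [-2.268, -2.174, 0.0]
ft_force: [-0.2, 4.5, -0.3]
width: 0.5
grasp_force: 1.8
```

```bash
python3 -c "
from h import *
jaw();to(cl(72),151,YAW)"
```

```text
jaw [(1, array([307.3, 226.7]), np.int32(15), 155.2)]
t 10.48 pos [494.8   7.1 151.3] F [0.72 4.07 0.01] w 0.7 shift [1.841 0.008 0.012] turn -0.08 tilt [-0.001  0.    -1.   ]
```

move_arm([
  [[0.95,0,0],0,1],
  [[0.95,0,0],0,1],
  [[0,0,0],0,1],
  [[0,0,0],0,1],
  [[-0.7,0,0],0,1],
  [[-0.4,0,0],0,1],
  [[0,0,0],0,1],
])

```text
t: 11.07
ee_pos: [496.0, 25.6, 151.7]
orientation: [2.27, 2.172, 0.001]
ft_force: [-0.3, 4.6, 2.4]
width: 0.4
grasp_force: 2.6
```

move_arm([
  [[-0.1,0,0],0,1],
  [[-0.1,0,0],0,1],
  [[0,0,0],0,1],
])

```text
t: 11.32
ee_pos: [495.9, 21.8, 151.7]
orientation: [-2.27, -2.172, -0.002]
ft_force: [-0.7, 5.5, 3.1]
width: 0.3
grasp_force: 3.1
```

move_arm([
  [[-0.1,0,0],0,1],
  [[0,0,0],0,1],
])

```text
t: 11.48
ee_pos: [495.8, 19.5, 151.7]
orientation: [-2.269, -2.172, -0.002]
ft_force: [0.9, 5.7, 3.6]
width: 0.7
grasp_force: 3.2
```

move_arm([
  [[-0.1,0,0],0,1],
  [[0,0,0],0,1],
])

```text
t: 11.65
ee_pos: [495.7, 16.9, 151.6]
orientation: [-2.269, -2.172, -0.002]
ft_force: [0.9, 5.5, 1.8]
width: 0.6
grasp_force: 3.0
```

move_arm([
  [[-0.08,0,0],0,1],
  [[0,0,0],0,1],
])

```text
t: 11.82
ee_pos: [495.6, 15.0, 151.5]
orientation: [-2.269, -2.172, -0.001]
ft_force: [0.9, 6.5, -0.2]
width: 0.6
grasp_force: 3.0
```

move_arm([
  [[-0.08,0,0],0,1],
  [[0,0,0],0,1],
])

```text
t: 11.98
ee_pos: [495.4, 13.1, 151.3]
orientation: [-2.269, -2.172, -0.002]
ft_force: [0.2, 6.7, -1.5]
width: 0.3
grasp_force: 3.2
```

move_arm([
  [[-0.08,0,0],0,1],
  [[0,0,0],0,1],
])

```text
t: 12.15
ee_pos: [495.3, 11.2, 151.2]
orientation: [-2.269, -2.172, -0.002]
ft_force: [2.1, 6.3, -1.8]
width: 0.6
grasp_force: 3.2
```

move_arm([
  [[-0.08,0,0],0,1],
  [[0,0,0],0,1],
])

```text
t: 12.32
ee_pos: [495.1, 9.3, 151.2]
orientation: [-2.269, -2.171, -0.002]
ft_force: [1.2, 8.0, -1.8]
width: 0.6
grasp_force: 3.8
```

move_arm([
  [[-0.03,0,0],0,1],
  [[0,0,0],0,1],
])

```text
t: 12.48
ee_pos: [495.1, 8.9, 151.1]
orientation: [-2.269, -2.171, -0.002]
ft_force: [2.1, 10.0, -3.2]
width: 0.5
grasp_force: 4.2
```

move_arm([
  [[-0.03,0,0],0,1],
  [[0,0,0],0,1],
])

```text
t: 12.65
ee_pos: [495.0, 8.3, 151.1]
orientation: [-2.269, -2.171, -0.002]
ft_force: [2.5, 10.8, -2.5]
width: 0.2
grasp_force: 4.6
```

The trigger goes solid at about 10.8 N, at y=8.3. Free strokes ran past that to y=6, so this is not the stop of the swing. The glide is home, so I let the trigger go and move to the release.

move_arm([
  [[0.9,0,0],0,1],
  [[0.9,0,0],0,1],
  [[0.15,0,0],0,1],
  [[0,0,-1],0,1],
  [[0,0,-0.9],0,1],
  [[-0.9,0,0],0,1],
  [[-0.9,0,0],0,1],
  [[-0.9,0,0],0,1],
  [[-0.9,0,0],0,1],
  [[-0.9,0,0],0,1],
  [[-0.9,0,0],0,1],
  [[-0.8,0,0],0,1],
  [[0,0,0],0,1],
  [[0,0,0],0,1],
])

```text
t: 13.82
ee_pos: [490.0, -99.9, 198.7]
orientation: [-2.271, -2.171, 0.001]
ft_force: [-0.4, 0.4, -0.8]
width: 0.8
grasp_force: 0.0
```

```bash
python3 -c "
from h import *
jaw();to(cl(-85),115,YAW)"
```

```text
jaw [(1, array([308.9, 226.8]), np.int32(18), 160.7)]
t 13.87 pos [490.1 -99.1 198.7] F [ 0.91 -0.62 -0.23] w 0.4 shift [-0.187  0.063  3.349] turn -0.09 tilt [-0.001  0.    -1.   ]
```

move_arm([
  [[-0.17,0.06,0.9],0,1],
  [[0,0,0.9],0,1],
  [[0,0,0.9],0,1],
  [[0,0,0.6],0,1],
  [[0,0,0.1],0,1],
  [[0,0,0.1],0,1],
  [[0,0,0.1],0,1],
  [[0,0,0.1],0,1],
  [[0,0,0.1],0,1],
  [[0,0,0.1],0,1],
  [[0,0,0],0,1],
])

```text
t: 14.78
ee_pos: [492.4, -102.7, 102.4]
orientation: [2.268, 2.173, 0.002]
ft_force: [-0.7, 4.1, 5.4]
width: 0.3
grasp_force: 3.1
```

move_arm([
  [[0,0,0.06],0,1],
  [[0,0,0.06],0,1],
  [[0,0,0],0,1],
])

```text
t: 15.03
ee_pos: [492.5, -102.8, 101.9]
orientation: [2.268, 2.173, 0.002]
ft_force: [-11.2, 6.0, 37.9]
width: 0.2
grasp_force: 19.2
```

move_arm([
  [[0,0,0],0,1],
  [[0,0,0],0,1],
  [[0,0,0],0,1],
  [[0,0,0],0,1],
  [[0,0,0],0,1],
  [[0,0,0],0,1],
  [[0,0,0],0,1],
  [[0,0,0],0,1],
  [[0,0,0],0,1],
  [[0,0,0],0,1],
  [[0,0,0],0,1],
  [[0,0,0],0,1],
  [[0,0,0],0,1],
  [[0,0,0],0,1],
])

```text
t: 16.2
ee_pos: [492.5, -102.8, 101.9]
orientation: [2.267, 2.173, 0.002]
ft_force: [-10.2, 5.2, 38.6]
width: 0.3
grasp_force: 19.1
```

```bash
python3 -c "
from h import *
jaw();to(cl(-85),102,YAW)"
```

```text
jaw [(1, array([294. , 219.6]), np.int32(17), 101.3)]
t 16.25 pos [ 492.5 -102.8  101.9] F [-10.75   5.92  38.35] w 0.8 shift [-0.045 -0.045 -0.004] turn -0.08 tilt [ 0.002  0.    -1.   ]
```

The jaw is fully back. I lift off and look at the leg.

move_arm([
  [[0,0,-0.1],0,1],
  [[0,0,-0.8],0,1],
  [[0,0,-1],0,1],
  [[0,0,-1],0,1],
  [[0,0,-1],0,0.2],
  [[0,0,0],0,0.2],
])

```text
t: 16.75
ee_pos: [495.0, -103.8, 200.9]
orientation: [2.262, 2.168, 0.008]
ft_force: [1.5, -0.8, -0.3]
width: 10.4
grasp_force: 0.0
```

```bash
python3 - <<'E'
from h import *
s=jaw();t=V("top");to(cl(245),195,YAW)
a=cv2.resize(t.im[160:205,115:245],(800,277),interpolation=cv2.INTER_CUBIC)
b=cv2.resize(s.im[195:270,285:380],(405,320),interpolation=cv2.INTER_CUBIC)
o=np.zeros((600,800,3),np.uint8);o[:277]=a;o[280:,:405]=b
cv2.imwrite("pics/leg2.png",o[:,:,::-1])
E
```

```text
jaw [(1, array([293.8, 220.3]), np.int32(16), 101.7)]
t 16.85 pos [ 492.7 -103.3  197.1] F [ 0.01 -0.29  0.1 ] w 18.5 shift [13.176 -0.14   0.074] turn -0.08 tilt [ 0.003 -0.001 -1.   ]
```

View pics/leg2.png

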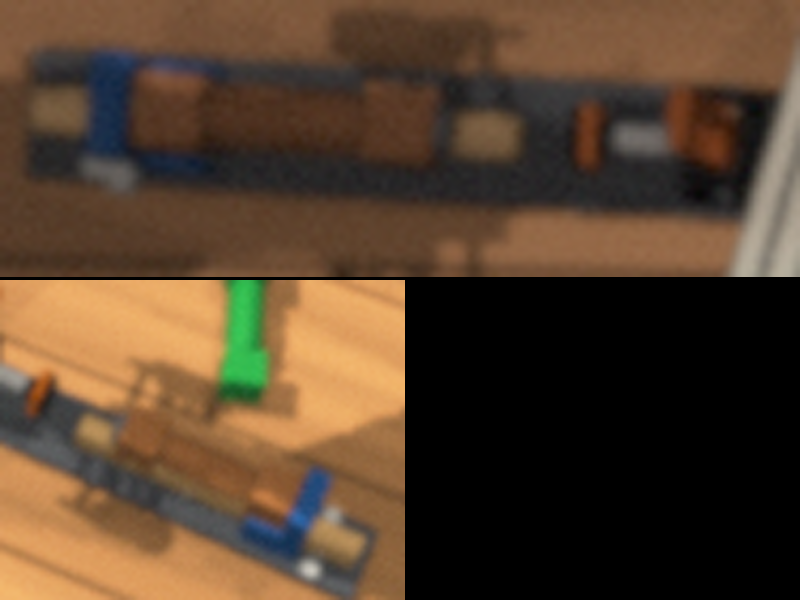

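The leg now lies against the tail stop: crop blocks (130-207) and (362-437), middle at (284,117). The glide shows as a thin grey line flush at (440,125), and the jaw is back at (590,137).

```bash
python3 - <<'E'
from h import *
t=V("top");s=V("scene")
u=np.array([284/6.154+115-.42,118/6.154+160-.42]);v=np.array([195/4.263+285-.4,(455-280)/4.267+195-.4])
p=t.at(u,73)[:2];print(p,(p-O)@U,(p-O)@W,tri(t,u,s,v),s.at(v,72))
to(p,150,YAW)
E
```

```text
[503.64898262 232.41236136] 251.482374515102 -0.24891922549304724 [506.19213902 227.76457184  69.83015683] [510.14936757 222.69722694  72.        ]
t 16.95 pos [ 491.4 -103.   195.3] F [-0.29 -0.43 -0.66] w 26.2 shift [13.423 -0.077  1.814] turn -0.08 tilt [-0.001  0.    -1.   ]
```

move_arm([
  [[0.96,0,0],0,0.2],
  [[0.96,0,0],0,0.2],
  [[0.96,0,0],0,0.2],
  [[0.96,0,0],0,0.2],
  [[0.96,0,0],0,0.2],
  [[0.96,0,0],0,0.2],
  [[0.96,0,0],0,0.2],
  [[0.96,0,0],0,0.2],
  [[0.96,0,0],0,0.2],
  [[0.96,0,0],0,0.2],
  [[0.96,0,0],0,0.2],
  [[0.96,0,0],0,0.2],
  [[0.96,0,0.5],0,0.2],
  [[0.87,0,0.9],0,0.2],
  [[0,0,0.4],0,0.2],
  [[0,0,0],0,0.2],
  [[0,0,0],0,0.2],
])

```text
t: 18.37
ee_pos: [504.8, 229.5, 149.4]
orientation: [-2.267, -2.174, 0.006]
ft_force: [-0.0, -0.4, 0.3]
width: 70.2
grasp_force: 0.0
```

```bash
python3 - <<'E'
from h import *
to([503.6,232],41,YAW)
s=V("scene");cv2.imwrite("pics/g.png",cv2.resize(s.im[160:280,270:400],(650,600),interpolation=cv2.INTER_CUBIC)[:,:,::-1])
E
```

```text
t 18.37 pos [504.8 229.5 149.4] F [-0.03 -0.4   0.34] w 70.2 shift [ 0.107 -0.038  4.338] turn -0.07 tilt [-0.003 -0.002 -1.   ]
```

View pics/g.png

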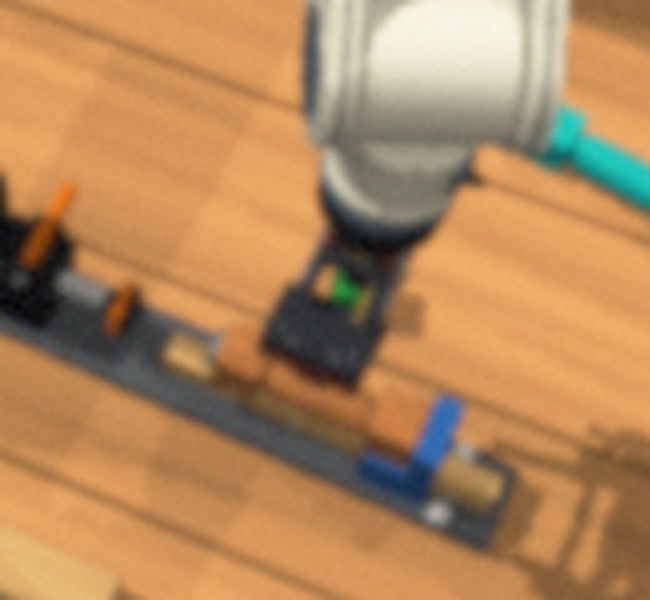

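The gripper is over the round middle of the leg, crop (320,385), between the end blocks at (240,355) and (400,420). I go down and grip.

move_arm([
  [[0.06,-0.04,0.8],0,0.2],
  [[0,0,0.8],0,0.2],
  [[0,0,0.8],0,0.2],
  [[0,0,0.8],0,0.2],
  [[0,0,0.6],0,0.2],
  [[0,0,0.5],0,0.2],
  [[0,0,0],0,0.2],
  [[0,0,0],0,0.2],
  [[0,0,0],0,0.2],
])

```text
t: 19.17
ee_pos: [505.9, 231.9, 44.5]
orientation: [2.268, 2.173, 0.002]
ft_force: [-0.5, 0.4, 0.1]
width: 70.0
grasp_force: 0.0
```

move_arm([
  [[0,0,0],0,0.7],
  [[0,0,0],0,0.7],
  [[0,0,0],0,0.7],
  [[0,0,0],0,0.7],
  [[0,0,0],0,0.7],
  [[0,0,0],0,0.7],
  [[0,0,0],0,0.7],
  [[0,0,0],0,0.7],
])

```text
t: 19.83
ee_pos: [504.9, 232.0, 43.5]
orientation: [-2.268, -2.174, 0.0]
ft_force: [-0.6, -0.4, 2.7]
width: 32.6
grasp_force: 30.0
```

move_arm([
  [[0,0,0],0,0.7],
  [[0,0,0],0,0.7],
  [[0,0,0],0,0.7],
])

```text
t: 20.08
ee_pos: [504.9, 232.0, 43.5]
orientation: [-2.268, -2.174, 0.0]
ft_force: [-2.2, 0.8, 4.8]
width: 32.4
grasp_force: 30.0
```

move_arm([
  [[0,0,-0.2],0,0.7],
  [[0,0,-0.4],0,0.7],
  [[0,0,-0.8],0,0.7],
  [[0,0,-1],0,0.7],
  [[0,0,-1],0,0.7],
  [[0,0,-1],0,0.7],
  [[0,0,-1],0,0.7],
  [[0,0,-1],0,0.7],
  [[0,0,-1],0,0.7],
  [[0,0,-0.7],0,0.7],
  [[0,0,0],0,0.7],
  [[0,0,0],0,0.7],
])

```text
t: 21.08
ee_pos: [505.3, 232.0, 246.8]
orientation: [2.267, 2.173, 0.003]
ft_force: [-0.6, -0.1, -3.5]
width: 32.1
grasp_force: 30.0
```

```bash
python3 - <<'E'
from h import *
# tray
ty=0.112;c=np.array([543.,-404.]);p=c+42*np.array([-np.sin(ty),np.cos(ty)]);print(p)
to(p,240,ty)
E
```

```text
[ 538.30582833 -362.26314875]
t 21.08 pos [505.3 232.  246.8] F [-0.61 -0.12 -3.53] w 32.1 shift [-23.694   2.326   0.255] turn 16.23 tilt [ 0.002  0.001 -1.   ]
```

move_arm([
  [[-0.5,0.1,0],0,0.7],
  [[-0.8,0.1,0],0,0.7],
  [[-1,0.1,0],0,0.7],
  [[-1,0.1,0],0,0.7],
  [[-1,0.1,0],0,0.7],
  [[-1,0.1,0],0,0.7],
  [[-1,0.1,0],0,0.7],
  [[-1,0.1,0],0,0.7],
  [[-1,0.1,0],0,0.7],
  [[-1,0.1,0],0,0.7],
  [[-1,0.1,0],0,0.7],
  [[-1,0.1,0],0,0.7],
  [[-1,0.1,0],0,0.7],
  [[-1,0.1,0],0,0.7],
  [[-1,0.1,0],0,0.7],
  [[-1,0.1,0],0,0.7],
  [[-1,0.1,0],0,0.7],
  [[-1,0.1,0],0,0.7],
  [[-1,0.1,0],0,0.7],
  [[-1,0.1,0],0,0.7],
])

```text
t: 22.75
ee_pos: [532.9, -253.6, 243.7]
orientation: [-2.266, -2.171, 0.002]
ft_force: [-0.0, 0.0, -3.2]
width: 32.4
grasp_force: 30.0
```

move_arm([
  [[-1,0.1,0],0,0.7],
  [[-1,0.1,0],0,0.7],
  [[-1,0.1,0],0,0.7],
  [[-1,0,0],0,0.7],
  [[-0.4,0,0],0.5,0.7],
  [[0,0,0],0.98,0.7],
  [[0,0,0],0.98,0.7],
  [[0,0,0],0.98,0.7],
  [[0,0,0],0.98,0.7],
  [[0,0,0],0.98,0.7],
  [[0,0,0],0.98,0.7],
  [[0,0,0],0.98,0.7],
  [[0,0,0],0.98,0.7],
  [[0,0,0],0.98,0.7],
  [[0,0,0],0.98,0.7],
  [[0,0,0],0.98,0.7],
  [[0,0,0],0.98,0.7],
  [[0,0,0],0.98,0.7],
  [[0,0,0],0.98,0.7],
  [[0,0,0],0.98,0.7],
])

```text
t: 24.42
ee_pos: [535.8, -362.3, 243.4]
orientation: [-3.124, -0.31, 0.005]
ft_force: [-0.9, -0.6, -2.5]
width: 32.3
grasp_force: 30.0
```

move_arm([
  [[0,0,0.8],0.98,0.7],
  [[0,0,0.9],0,0.7],
  [[0,0,0.9],0,0.7],
  [[0,0,0.9],0,0.7],
  [[0,0,0.9],0,0.7],
  [[0,0,0.6],0,0.7],
  [[0,0,0],0,0.7],
  [[0,0,0],0,0.7],
  [[0,0,0],0,0.7],
])

```text
t: 25.17
ee_pos: [537.2, -362.7, 120.8]
orientation: [-3.136, -0.182, 0.001]
ft_force: [0.6, -0.9, -2.2]
width: 32.3
grasp_force: 30.0
```

```bash
python3 - <<'E'
from h import *
to([538.3,-362.3],12.5,.112)
s=V("scene");t=V("top")
a=cv2.resize(t.im[130:215,315:405],(400,378),interpolation=cv2.INTER_CUBIC)
b=cv2.resize(s.im[140:225,120:220],(400,340),interpolation=cv2.INTER_CUBIC)
o=np.zeros((378,800,3),np.uint8);o[:,:400]=a;o[:340,400:]=b
cv2.imwrite("pics/pl.png",o[:,:,::-1])
E
```

```text
t 25.17 pos [ 537.2 -362.7  120.8] F [ 0.57 -0.91 -2.17] w 32.3 shift [ 0.049 -0.011  4.334] turn 0.05 tilt [-0.  0. -1.]
```

View pics/pl.png

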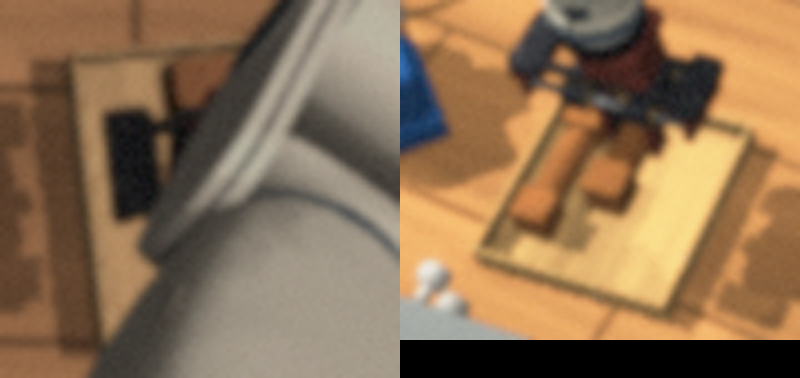

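The leg is parallel to the finished leg and above the free half of the tray; its near end block is at scene (608,185) against the finished one at (537,208). I lower it, slowly at the end.

move_arm([
  [[0.04,0,0.7],0,0.7],
  [[0,0,0.7],0,0.7],
  [[0,0,0.7],0,0.7],
  [[0,0,0.7],0,0.7],
  [[0,0,0.6],0,0.7],
  [[0,0,0.4],0,0.7],
  [[0,0,0.2],0,0.7],
  [[0,0,0],0,0.7],
  [[0,0,0],0,0.7],
])

```text
t: 26.02
ee_pos: [538.8, -362.6, 21.4]
orientation: [3.136, 0.183, 0.001]
ft_force: [-0.8, -0.2, -2.7]
width: 32.3
grasp_force: 30.0
```

move_arm([
  [[0,0,0.06],0,0.7],
  [[0,0,0.06],0,0.7],
  [[0,0,0],0,0.7],
  [[0,0,0],0,0.7],
])

```text
t: 26.35
ee_pos: [538.6, -362.4, 18.3]
orientation: [3.136, 0.183, 0.001]
ft_force: [-0.1, -0.2, -2.3]
width: 32.6
grasp_force: 30.0
```

move_arm([
  [[0,0,0.05],0,0.7],
  [[0,0,0.05],0,0.7],
  [[0,0,0.04],0,0.7],
  [[0,0,0],0,0.7],
  [[0,0,0],0,0.7],
])

```text
t: 26.77
ee_pos: [538.3, -362.3, 14.3]
orientation: [-3.136, -0.183, 0.0]
ft_force: [0.6, 0.6, -2.4]
width: 32.4
grasp_force: 30.0
```

move_arm([
  [[0,0,0.04],0,0.7],
  [[0,0,0],0,0.7],
  [[0,0,0],0,0.7],
])

```text
t: 27.02
ee_pos: [538.4, -362.3, 13.4]
orientation: [-3.136, -0.183, 0.0]
ft_force: [0.4, 0.7, -2.3]
width: 32.4
grasp_force: 30.0
```

move_arm([
  [[0,0,0.04],0,0.7],
  [[0,0,0],0,0.7],
  [[0,0,0],0,0.7],
])

```text
t: 27.27
ee_pos: [538.5, -362.5, 12.6]
orientation: [3.136, 0.183, 0.0]
ft_force: [-0.5, 0.7, -1.2]
width: 32.4
grasp_force: 30.0
```

move_arm([
  [[0,0,0.03],0,0.7],
  [[0,0,0],0,0.7],
  [[0,0,0],0,0.7],
])

```text
t: 27.52
ee_pos: [538.5, -362.4, 12.5]
orientation: [3.136, 0.183, 0.0]
ft_force: [-2.0, 1.3, 5.0]
width: 32.8
grasp_force: 30.0
```

move_arm([
  [[0,0,0],0,0.55],
  [[0,0,0],0,0.5],
  [[0,0,0],0,0.43],
  [[0,0,0],0,0.43],
  [[0,0,0],0,0.43],
])

```text
t: 27.93
ee_pos: [538.4, -362.3, 11.6]
orientation: [3.136, 0.183, -0.0]
ft_force: [0.1, 0.3, -0.7]
width: 50.2
grasp_force: 0.0
```

move_arm([
  [[0,0,-0.2],0,0.43],
  [[0,0,-0.4],0,0.43],
  [[0,0,-0.8],0,0.43],
  [[0,0,-1],0,0.43],
  [[0,0,-1],0,0.43],
  [[0,0,-1],0,0.43],
  [[0,0,-1],0,0.43],
  [[0,0,-1],0,0.43],
  [[0,0,-1],0,0.43],
  [[-0.9,0,0],0,0.43],
  [[-1,0,0],0,0.43],
  [[-1,0.8,0],0,0.43],
  [[0,-1,0],0,0.43],
  [[0,-1,0],0,0.43],
  [[0,-1,0],0,0.43],
  [[0,-1,0],0,0.43],
  [[0,-1,0],0,0.43],
  [[0,-1,0],0,0.43],
  [[0,-1,0],0,0.43],
  [[0,0,0],0,0.43],
])

```text
t: 29.6
ee_pos: [447.1, -213.5, 197.3]
orientation: [-3.135, -0.186, 0.001]
ft_force: [-1.2, 0.1, -0.2]
width: 49.7
grasp_force: 0.0
```

```bash
python3 - <<'E'
from h import *
to([538.3,-362.3],12.5,.112)
s=jaw();t=V("top")
o=np.zeros((600,800,3),np.uint8)
o[:378,:400]=cv2.resize(t.im[130:215,315:405],(400,378),interpolation=cv2.INTER_CUBIC)
o[:340,400:]=cv2.resize(s.im[140:225,120:220],(400,340),interpolation=cv2.INTER_CUBIC)
o[380:600]=cv2.resize(t.im[160:215,110:310],(800,220))
cv2.imwrite("pics/end.png",o[:,:,::-1])
E
```

```text
t 29.6 pos [ 447.1 -213.5  197.3] F [-1.21  0.1  -0.16] w 49.7 shift [2.922 6.35  7.383] turn 0.07 tilt [-0.001  0.001 -1.   ]
jaw [(1, array([293.8, 220.2]), np.int32(20), 101.5)]
```

View pics/end.png

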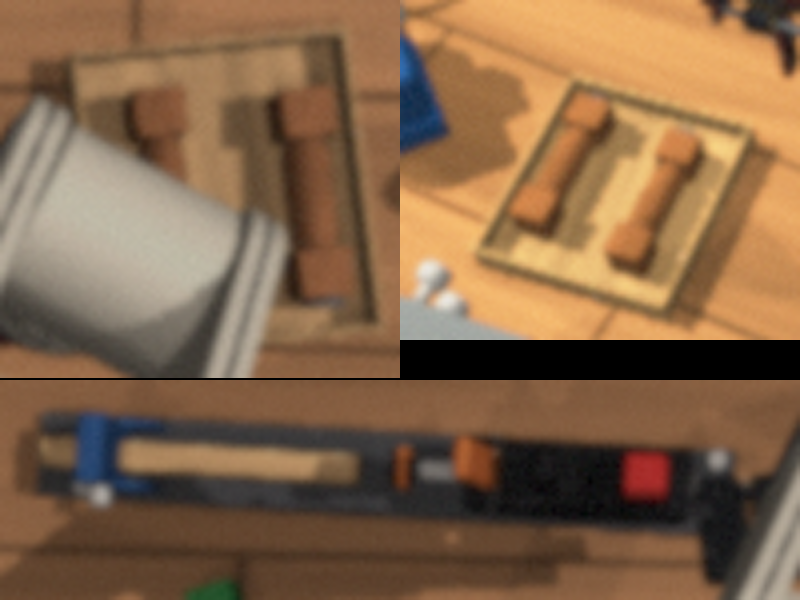

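The leg lies flat in the free half of the tray at scene (655,200), parallel to the finished leg at (562,160). The clamp is empty, the jaw is back at (403,467), and the robot is touching nothing.

```bash
python3 -c "
from workcell import ctrl
print(ctrl.close_job())"
```

```text
the job is handed in; nothing more can be done
None
```

The job is handed in at about 30 s: the glide went solid at about 10.8 N on the trigger, the jaw ran fully back, and the leg lies flat in the tray beside the finished one; the one close call was the release, pressed to about 38 N where 7 N was enough.

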